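Shut the whetstone clamp with its keyed shaft

TASK

Lay the loose steel key in the sloping wooden rest, tip down and square head up, and let go; then take it again by its square head, stand its tip in the bore of the steel clamp block and turn it until its feather key finds the keyway and the shaft drops fully home, shoulder on the hub. Then turn the key clockwise (seen from above) until the clamp arm has swung over the whetstone to its stop, and let go, leaving the key standing in the hub. Swing the arm only by the key, keeping the hand off the clamp block, and do not disturb the whetstone or the loose things round about.

Things in the scene. Friction and masses are not known exactly. Their poses are not given: they have to be found in the camera images.
- key: Loose bare steel key, 150 mm long, 0.25 kg, balance point 77 mm from the tip. Origin: centre of its tip; z runs along the shaft, tip to head. Along z: shaft dia 17 mm from 0 to 38 mm; shoulder dia 40 mm from 38 to 48; square shank 24 x 24 mm from 48 to 80; round neck dia 22 mm from 80 to 105; square head 40 x 40 mm from 105 to 150 (square faces normal to x and y). Starts lying on a head face and the shoulder, axis 20 mm up.
- key_lug (a point): Outer end of the feather key on the key's -y side, 16 mm from the axis, 25.5 mm from the tip. The feather key is 8 mm wide and runs from 14 to 37 mm from the tip. It is on top while the key lies on the table.
- key_head (a point): Centre of the end face of the key's square head (on the axis, 150 mm from the tip).
- rest: Fixed light wooden sloping rest, base 70 (x) x 130 (y) x 10 mm; origin at the centre of its underside. Two open-topped V saddles hold the key at 45 degrees, head end rising towards the rest's +y. The lower bears the thin shaft 13 to 34 mm from the tip (the shoulder stops against it), the upper the neck 91 to 102 mm from the tip; V walls reach 17 mm to either side. Square shank and head stay free.
- rest_low (a point): Where the centre of the key's tip lies when the key is in the rest: (0, -55, 30) mm in the rest's frame (slid down to the stop, it ends up to 4 mm lower along the slope).
- rest_high (a point): Where the centre of the head's end face lies then: (0, 51, 136) mm in the rest's frame.
- fixture: Fixed dark steel clamp block 90 x 90 x 55 mm; origin on the bore's upright axis, at table height. On its -y side a wooden bed 130 (x) x 80 (y) x 32 mm carries the whetstone. On the block turns the aluminium clamp: collar dia 76 mm, top 66 mm up, with an arm reaching 130 mm from the axis, 57 to 67 mm up.
- hub_top (a point): Mouth of the bore: centre of the steel hub's top face, 69 mm above the table. Through bore dia 21 mm, hub 42 mm deep, one keyway 11 mm wide reaching 18.8 mm from the axis over the full depth. The key's tip enters 14 mm at any angle, then its feather key lands on the hub; at the keyway it goes down 24 mm more till the shoulder meets the hub (tip 31 mm above the table).
- clamp (a joint): Turn of the clamp, rad, growing clockwise from above: starts at 0 to 0.15, stop at 1.0 with the arm over the whetstone. At value q the arm points at angle -0.57 - q (counter-clockwise from the fixture's x axis). The hub turns with it; its keyway points the arm's way, up to 0.52 rad (30 degrees) to either side, different each time. Needs about 0.25 N m, stays where left.
- clamp_tip (a point): Top of the clamp arm's round end, 118 mm from the bore's axis, 67 mm above the table.
- whetstone: Loose grey whetstone 40 x 120 x 22 mm lying on the bed beside the block (top 54 mm above the table); origin at the centre of its underside.
- tape: Bystander: roll of masking tape lying flat, dia 76 mm, 18 mm high; origin at its underside.
- jar: Bystander: small lidded jar, dia 42 mm, 46 mm high; origin at its underside.
- spatula: Bystander: wooden spatula 30 x 190 x 8 mm; origin at its underside.

How it is judged (in metres and radians):
On the way, in this order (a step that is already met when the one before it is completed fails the run):
1. the key lies in the sloping rest, tip down, let go (distance between key and rest_low below 0.01 m and distance between key_head and rest_high below 0.01 m and contact force between the fingers and key below 0.1 N), for 0.2 s.
2. the key has dropped fully home in the hub, the clamp not yet turned (z of key in the frame of fixture between 0.027 and 0.0345 m and horizontal distance between key and fixture below 0.005 m and angle between key's own z axis and vertical below 0.08 rad and value of joint clamp below 0.5 rad), for 0.1 s.
At the end, for the whole second after the job is handed in: The key stands upright (0.08 rad), fully home in the hub (tip within 3.5 mm of its seated height, 5 mm of the bore axis), let go and at rest; the clamp is past 0.9 rad (stop 1.0), over the whetstone; whetstone moved under 12 mm, tape, jar and spatula under 30 mm (z of key in the frame of fixture between 0.027 and 0.0345 m and horizontal distance between key and fixture below 0.005 m and angle between key's own z axis and vertical below 0.08 rad and value of joint clamp above 0.9 rad and linear speed of key below 0.02 m/s and contact force between the fingers and key below 0.1 N and distance of whetstone from where it was at the start of the episode below 0.012 m and distance of each of tape, jar, spatula from where it was at the start of the episode below 0.03 m); the robot touches nothing.
It fails at once if the hand pushes on the clamp, its arm or its block (contact force between the fingers and fixture above 5 N).
It fails at once if a loose bystander is knocked away (distance of any of tape, jar, spatula, whetstone from where it was at the start of the episode above 0.04 m).
It also fails if it takes over 67 s, if anything falls off the work surface, if the arm or the gripper's body presses on something with over 40 N, if the wrist force passes 120 N, or if a joint passes its speed limit or range.

ROBOT

A 6-joint arm with a two-finger parallel gripper is mounted at the origin on a cart in front of the work surface, level with it; the furniture and walls round the work are solid. World frame = base frame: x ahead of the robot, y to its left, z up, the work surface at z = 0. Lengths are in mm, angles in degrees, forces in N, time in s.
With the tool pointing down it reaches from about 350 to 850 mm from the base axis. Payload 8.1 kg.
Tool frame: the origin (TCP) lies between the finger pads; the fingertips stand 22 mm ahead of it and the grasp point (between the pads) lies 3 mm ahead of it; z points along the fingers, y is the line along which they close (so a half turn about z gives the same grasp; the last joint's range is limited). The gripper opens to 85 mm and grips with 20 to 120 N. Pads are 22 mm wide; open, the fingers measure 114 mm over their backs; the gripper's body (76 mm by 85 mm) begins 54 mm behind the grasp point. The pads swing forward as they close: fully open they stand 13 mm farther back than shut.
Start: joints at [-73.763, 7.471, 85.268, -0, 87.261, -4.893], TCP at [216.318, -559.654, 253.292] pointing down, gripper open.
Joint ranges: [-169.43, 169.43], [-51.17, 129.36], [1.28, 143.12], [-76.62, 256.62], [0, 156.53], [-152.29, 152.29]. Speed limits (degrees/s): [136.94, 136.94, 159.86, 180, 180, 180].

INTERFACE

Orientations are given as [roll, pitch, yaw] about the fixed x, y, z axes, in that order (R = Rz(yaw) Ry(pitch) Rx(roll)).
In Python, from bench import sense, snapshot, calibration, hand_in gives the robot as it stands.
- The arm moves only by the shell command python3 -m crank 'ROWS' [FORCE]. ROWS is JSON, a list of rows, each a list of 5 numbers: the shift along the tool's x, y, z in cm, then the turn about the tool's z in rad, then the finger opening in cm, from 0 to 8.54. A call has 1 to 20 rows; each row is the pose to reach, as a shift and turn from the pose commanded when the call began, along the tool's axes at that moment; what a row does not reach only later rows make up. A row lasts 1/10 s, in which the tool goes at most 50 mm and 8.59 degrees, less where a joint would pass 70% of its speed; a pose out of reach is approached as far as the arm can. A call with a gripper value outside its range is refused whole. The fingers move at their own pace and stop on an object; FORCE is the grip in N (left out, the last holds). Time passes only in rows, so rows that repeat a pose let the fingers close. It gives the time, the measured TCP pose, the force, the opening and the grip force at its end, in the units of the state.
- sense(): the state, without advancing time (a new reading comes with each control period).
- snapshot(name): name is "scene" or "top" or "wrist"; returns (picture, depth): 480x640x3 uint8, red, green, blue; 480x640 float32, mm along the optical axis (not along the pixel's ray), 0 where there is no reading.
- calibration(name): a dict with "fovy" (degrees; the focal length in pixels is half the picture's height over the tangent of half this angle, whatever the lens; pixels are square), "cx", "cy" (the principal point, pixels), "k1" (the pictures are not rectified: a ray, as slopes to the right and down, at radius r is drawn at 1 + k1 r^2 times it, then the intrinsics apply), "rvec" (rotation vector, rad) and "tvec" (3), from world to camera coordinates, as OpenCV has them; the wrist camera has in their place "tool_from_camera" (4x4, takes a point from camera to tool coordinates, whose origin is the TCP and whose axes are the flange's). Camera axes: x right, y down, z forward; pixel columns grow to the right and rows downward; lengths in mm; the calibration is good to about 2 mm. A picture is of the moment at which its call begins: read the wrist's pose just before it. calibration takes no time and is no camera call.
- hand_in(): hands the job in; it is judged then, once.
The state is a dict: "time": time; "joint_pos": joint angles; "qd": joint speeds; "joint_efforts": joint torques, N m; "tool_pos": TCP position; "tcp_rot": TCP orientation; "ft_force": force on the tool from outside, world axes, zero at the start; "wrist_torque": the same for the moment, N m; "finger_gap": finger opening in mm; "grip_force": force on a finger pad.
Only numpy, scipy, OpenCV 4.12 (cv2) and the standard library are available. Lean on these libraries where they do the work, as an engineer would, in place of code of your own. Each camera call takes 0.05 s, during which the arm holds its last target. There are 200 camera calls.

## Working session

There is one attempt and no reset: what is moved stays moved. The work goes in short steps, Python scripts to look and compute and a shell command to move; the robot and the scene stay as the last step left them, time stands still between calls to the robot, and variables do not carry over. Pictures are saved under pics/ and viewed, at most 10 in all, crops included, and the job is handed in when it is done.

```bash
mkdir -p pics; ls
cat > h.py <<'E'
import numpy as np, cv2
from bench import sense, snapshot, calibration, hand_in
from scipy.spatial.transform import Rotation as Ro
def K(c):
    f=240/np.tan(np.radians(c['fovy'])/2); return f
def campose(name,s=None):
    c=calibration(name)
    if 'rvec' in c:
        R=Ro.from_rotvec(np.ravel(c['rvec'])).as_matrix(); t=np.ravel(c['tvec']); return c,R.T,-R.T@t
    T=np.array(c['tool_from_camera']); Rt=Ro.from_euler('xyz',s['tcp_rot'],degrees=True).as_matrix()
    return c,Rt@T[:3,:3],Rt@T[:3,3]+np.array(s['tool_pos'])
def ray(cam,uv):
    c,R,o=cam; f=K(c); uv=np.atleast_2d(np.array(uv,float))
    d=(uv-[c['cx'],c['cy']])/f
    u=d.copy()
    for _ in range(10): u=d/(1+c['k1']*(u**2).sum(1,keepdims=True))
    return np.c_[u,np.ones(len(u))]
def onplane(cam,uv,z):
    d=ray(cam,uv)@cam[1].T; o=cam[2]; return o+d*((z-o[2])/d[:,2:])
def bydepth(cam,uv,depth):
    r=ray(cam,uv); uv=np.atleast_2d(uv).astype(int); D=depth[uv[:,1],uv[:,0]]
    return (r*D[:,None])@cam[1].T+cam[2]
E
python3 - <<'E'
from h import *
s=sense(); print(s)
for n in('scene','top'):
    p,d=snapshot(n); cv2.imwrite(f'pics/{n}0.png',p[...,::-1]); np.savez(f'pics/{n}0.npz',p=p,d=d); print(calibration(n))
print(calibration('wrist'))
E
```

```text
pics
{'time': 0.0, 'joint_pos': array([-7.37619866e+01,  7.51295258e+00,  8.53299946e+01,  1.33366841e-04,
        8.72603855e+01, -4.89325518e+00]), 'qd': array([-0.07347132, -0.05251693, -0.10580391,  0.0393468 ,  0.02980125,
        0.0398235 ]), 'joint_efforts': array([-1.27839194e-03, -5.69389379e+01, -5.00566328e+01, -3.57244135e-04,
        1.45165657e-02,  1.74152336e-05]), 'tool_pos': array([ 216.18170661, -559.1606743 ,  252.25999807]), 'tcp_rot': array([-1.79897055e+02, -8.94695486e-03,  2.11312540e+01]), 'ft_force': array([-0.8310789 ,  0.54519156,  0.62982983]), 'wrist_torque': array([-0.0081553 ,  0.05748499, -0.01107583]), 'grip_force': 0.0, 'finger_gap': 85.41047057122684}
{'fovy': 48.581059002764164, 'cx': 322.8329933590642, 'cy': 240.42473403740962, 'k1': -0.01084496117090253, 'rvec': array([ 0.66039281, -2.6364912 ,  1.12392602]), 'tvec': array([ 530.3897845 ,  109.30263482, 1159.34733252])}
{'fovy': 49.746891273483, 'cx': 321.27659788778993, 'cy': 245.4844773737319, 'k1': -0.09358086343310415, 'rvec': array([ 2.18832476, -2.13952867,  0.1003333 ]), 'tvec': array([ 176.87258999,  524.46009823, 1130.51461607])}
{'fovy': 58.608423893992416, 'cx': 318.9136401663375, 'cy': 243.39477589652904, 'k1': -0.08247119556166056, 'tool_from_camera': array([[ 1.52016495e-03, -9.59398987e-01, -2.82048352e-01,
         7.11500929e+01],
       [ 9.99998800e-01,  1.37411007e-03,  7.15633742e-04,
         4.83686275e-01],
       [-2.99012806e-04, -2.82049102e-01,  9.59399924e-01,
        -1.20855570e+02],
       [ 0.00000000e+00,  0.00000000e+00,  0.00000000e+00,
         1.00000000e+00]])}
```

View pics/top0.png

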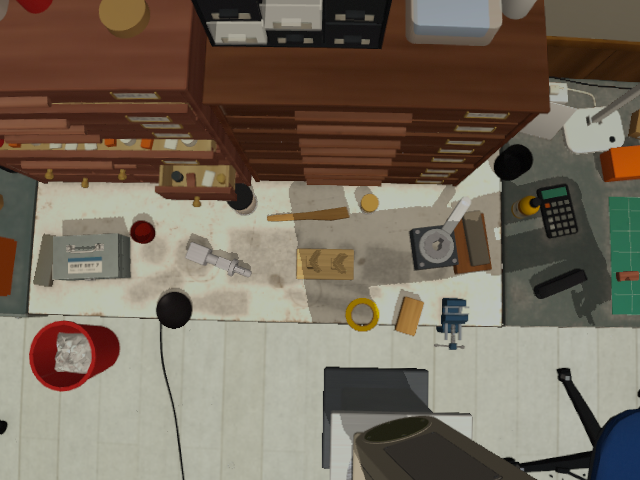

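View pics/scene0.png

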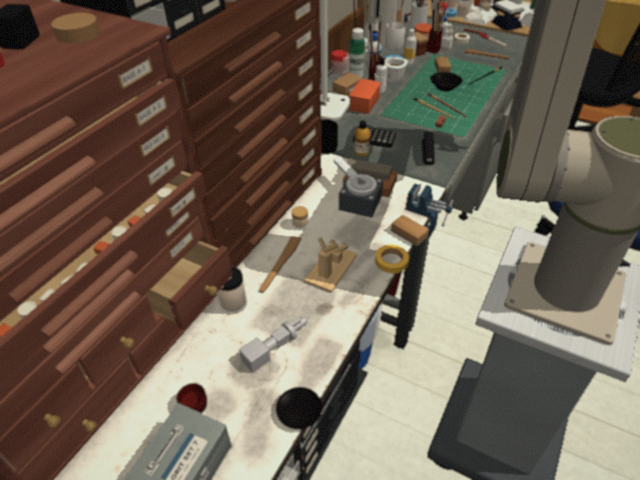

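The top view shows the key with its head at (200,250) and tip at (250,270), the rest at (325,264), the hub at (436,246) and the arm tip at (462,205). The tape, jar, spatula and whetstone are beside them. Next I'll measure these.

Run:
```python
from h import *
z=np.load('pics/top0.npz'); p,d=z['p'],z['d']; cam=campose('top')
np.set_printoptions(precision=0,suppress=True)
for n,uv in dict(head=(198,250),tip=(250,270),restc=(325,264),sadL=(312,265),sadR=(340,262),hub=(436,246),arm=(462,205),stone=(476,240),tape=(347,315),jar=(370,203),spat=(300,215),drawerbottom=(330,183),smalldrawer=(197,200),can=(240,197),blackcyl=(174,310),vise=(454,310),wood=(410,312)).items():
    print(n,bydepth(cam,uv,d)[0])
r=ray(cam,np.stack(np.meshgrid(np.arange(640),np.arange(480)),-1).reshape(-1,2))
P=(r*d.reshape(-1,1))@cam[1].T+cam[2]; P=P.reshape(480,640,3)
np.save('pics/P.npy',P)
H=P[...,2]
reg=np.zeros(H.shape,bool);reg[235:290,180:262]=1
q=P[reg&(H>6)&(H<60)]; print('key',len(q),q.min(0),q.max(0))
c=q[:,:2].mean(0);u,s,v=np.linalg.svd(q[:,:2]-c);t=(q[:,:2]-c)@v[0];print(c,v[0],t.min(),t.max(),c+v[0]*t.min(),c+v[0]*t.max())
reg[:]=0;reg[240:285,290:358]=1
for lo,hi in((5,20),(40,80),(80,130)):
    q=P[reg&(H>lo)&(H<hi)]; print('rest',lo,len(q),q.mean(0) if len(q) else '',q.min(0) if len(q) else '',q.max(0) if len(q) else '')
m=(cv2.cvtColor(p,cv2.COLOR_RGB2HSV));
q=(reg&(H>5)).astype(np.uint8);cs,_=cv2.findContours(q,0,2);cc=max(cs,key=cv2.contourArea);rr=cv2.minAreaRect(cc);print(rr, onplane(cam,cv2.boxPoints(rr),10))
# crop enlarged
cv2.imwrite('pics/c1.png',cv2.resize(p[170:335,170:510,::-1],None,fx=2.3,fy=2.3,interpolation=2))
```

```text
head [503. 463.  39.]
tip [462. 348.  21.]
restc [480. 179.  10.]
sadL [472. 206.  97.]
sadR [483. 146.  42.]
hub [528. -74.   3.]
arm [ 612. -118.   68.]
stone [ 537. -151.   56.]
tape [367. 128.  16.]
jar [616.  82.  47.]
spat [592. 239.   7.]
drawerbottom [661. 172.  38.]
smalldrawer [596. 443. 147.]
can [615. 365.  90.]
blackcyl [367. 521.   4.]
vise [ 383. -110.   26.]
wood [377. -11.  29.]
key 868 [434. 333.   6.] [543. 491.  45.]
[482. 426.] [0. 1.] -97.27678930727623 74.5238661768626 [449. 334.] [507. 496.]
rest 5 1315 [479. 180.  10.] [436. 109.   5.] [534. 254.  18.]
rest 40 189 [481. 158.  52.] [460. 133.  40.] [503. 218.  80.]
rest 80 164 [481. 202.  93.] [457. 188.  80.] [504. 218. 104.]
((324.78204345703125, 264.1792297363281), (57.02893829345703, 31.46283531188965), 1.1691393852233887) [[444. 244.  10.]
 [515. 245.  10.]
 [516. 115.  10.]
 [444. 116.  10.]]
```

View pics/c1.png

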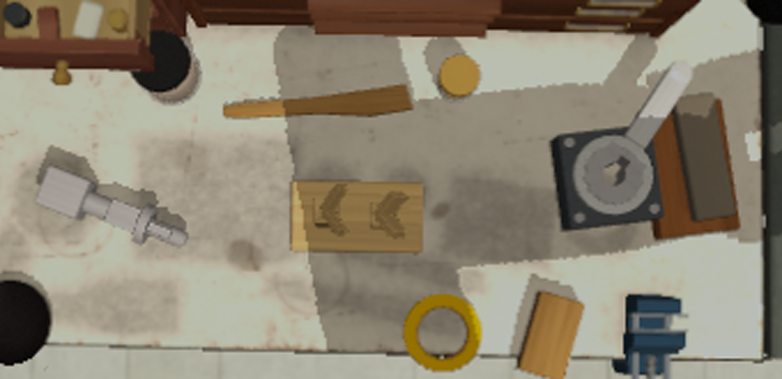

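```bash
cat >> h.py <<'E'
def to(x,y,z,yaw):
    s=sense(); R=Ro.from_euler('xyz',s['tcp_rot'],degrees=True)
    d=R.inv().apply(np.array([x,y,z])-s['tool_pos'])/10
    t=-np.radians((yaw-s['tcp_rot'][2]+180)%360-180)
    print('to',(x,y,z,yaw),'-> row',np.round(d,2),'turn',round(t,3))
E
python3 -c "
from h import *
to(450,-120,240,50);to(485,430,210,69)"
```

```text
to (450, -120, 240, 50) -> row [ 37.64 -32.54   1.29] turn -0.504
to (485, 430, 210, 69) -> row [ 60.73 -82.57   4.38] turn -0.836
```

```bash
python3 -m crank '[[37.6,-32.5,1.3,-0.5,8.54],[37.6,-32.5,1.3,-0.5,8.54],[37.6,-32.5,1.3,-0.5,8.54],[37.6,-32.5,1.3,-0.5,8.54],[37.6,-32.5,1.3,-0.5,8.54],[37.6,-32.5,1.3,-0.5,8.54],[37.6,-32.5,1.3,-0.5,8.54],[37.6,-32.5,1.3,-0.5,8.54],[37.6,-32.5,1.3,-0.5,8.54],[37.6,-32.5,1.3,-0.5,8.54],[37.6,-32.5,1.3,-0.5,8.54]]'
python3 - <<'E'
from h import *
s=sense(); p,d=snapshot('wrist'); cv2.imwrite('pics/w_hub.png',p[...,::-1]); import pickle; pickle.dump((s,p,d),open('pics/w_hub.pkl','wb'))
to(485,430,210,69)
E
```

```text
time: 1.2
tool_pos: [451.4, -115.8, 239.8]
tcp_rot: [-179.9, -0.1, 50.1]
ft_force: [0.2, -0.7, -0.2]
finger_gap: 85.6
grip_force: 0.0
to (485, 430, 210, 69) -> row [ 44.26 -32.52   3.01] turn -0.33
```

View pics/w_hub.png

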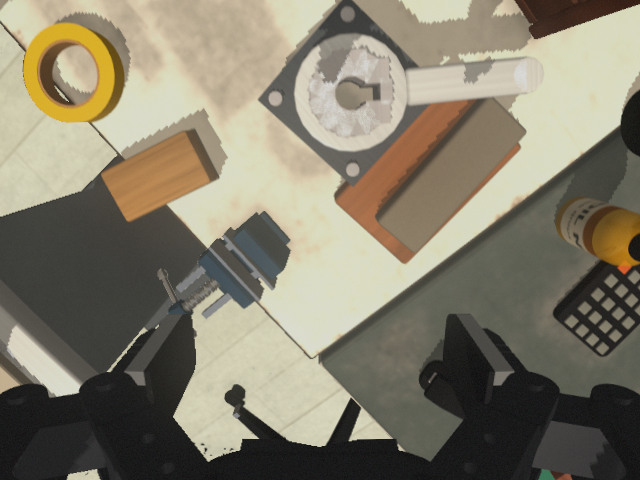

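The wrist view shows the hub bore at about (351,94), the keyway pointing right to about (380,92) and the arm's round end at (527,74).

```bash
python3 - <<'E' &
from h import *
import pickle
np.set_printoptions(precision=1,suppress=True)
s,p,d=pickle.load(open('pics/w_hub.pkl','rb')); cam=campose('wrist',s)
g=p.mean(2); roi=np.zeros(g.shape,np.uint8)
# dark hub-bore blob
Y,X=np.mgrid[:480,:640]
pt=onplane(cam,[(351,94),(380,92),(527,74),(283,97),(353,169),(347,13),(276,97)],69); print('bore,keyway,arm',pt)
print(np.degrees(np.arctan2(*(pt[1]-pt[0])[1::-1])),np.degrees(np.arctan2(*(pt[2]-pt[0])[1::-1])))
print('block holes',onplane(cam,[(276,97),(352,169),(348,13)],55))
cv2.imwrite('pics/hubcrop.png',cv2.resize(p[30:160,280:420,::-1],None,fx=5,fy=4.6,interpolation=2))
# collar fit
m=((g>150)&((X-351)**2+(Y-90)**2<75**2)).astype(np.uint8)
E
python3 -m crank '[[44.3,-32.5,3,-0.33,8.54],[44.3,-32.5,3,-0.33,8.54],[44.3,-32.5,3,-0.33,8.54],[44.3,-32.5,3,-0.33,8.54],[44.3,-32.5,3,-0.33,8.54],[44.3,-32.5,3,-0.33,8.54],[44.3,-32.5,3,-0.33,8.54],[44.3,-32.5,3,-0.33,8.54],[44.3,-32.5,3,-0.33,8.54],[44.3,-32.5,3,-0.33,8.54],[44.3,-32.5,3,-0.33,8.54],[44.3,-32.5,3,-0.33,8.54],[44.3,-32.5,3,-0.33,8.54]]'; wait
python3 - <<'E'
from h import *
import pickle
s=sense(); p,d=snapshot('wrist'); cv2.imwrite('pics/w_key.png',p[...,::-1]);pickle.dump((s,p,d),open('pics/w_key.pkl','wb'))
E
```

```text
time: 2.55
tool_pos: [487.9, 426.7, 208.6]
tcp_rot: [-179.9, 0.2, 68.7]
ft_force: [0.6, -0.2, -0.4]
finger_gap: 85.2
grip_force: 0.0
bore,keyway,arm [[ 522.9  -62.3   69. ]
 [ 538.3  -73.3   69. ]
 [ 621.3 -125.1   69. ]
 [ 487.6  -35.4   69. ]
 [ 493.4 -101.2   69. ]
 [ 551.9  -22.3   69. ]
 [ 484.1  -32.4   69. ]]
-35.61478388046231 -32.56126881151505
block holes [[ 483.5  -31.    55. ]
 [ 492.6 -102.7   55. ]
 [ 555.1  -20.8   55. ]]
```

View pics/w_key.png

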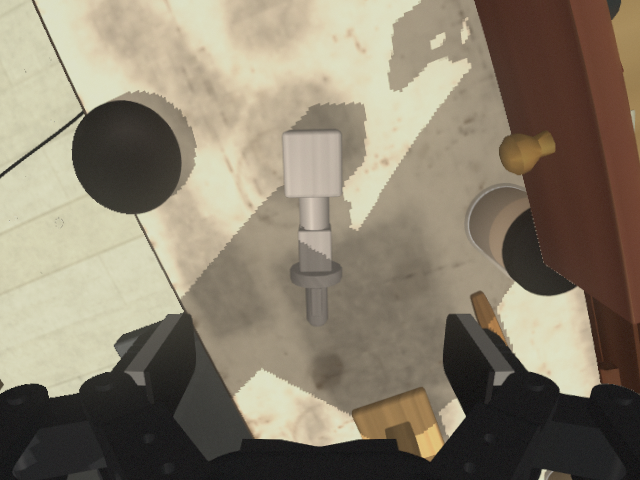

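View pics/hubcrop.png

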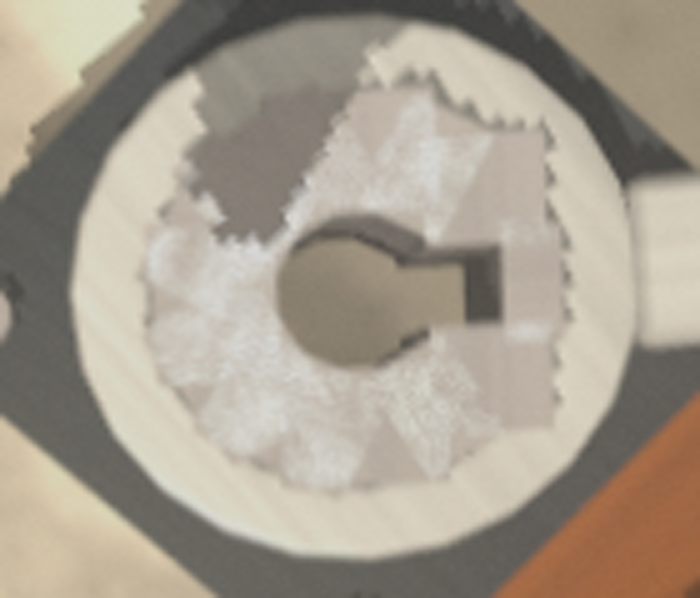

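The key lies almost along tool x: head centre is about (313,164) and the tip about (317,325). The crop confirms the bore centre and a keyway pointing along the arm.

Run:
```python
from h import *
import pickle
np.set_printoptions(precision=1,suppress=True)
s,p,d=pickle.load(open('pics/w_key.pkl','rb')); cam=campose('wrist',s)
c=onplane(cam,[(284,131),(341,131),(341,196),(286,197)],40); print(c,c.mean(0))
h=c.mean(0); t=onplane(cam,[(317,324)],22)[0]; print('tip',t, np.linalg.norm((h-t)[:2]),'yaw',np.degrees(np.arctan2(h[1]-t[1],h[0]-t[0])))
print(np.degrees(np.arctan2(*(c[0]-c[3])[1::-1])),np.degrees(np.arctan2(*(c[1]-c[2])[1::-1])))
yaw=np.degrees(np.arctan2(h[1]-t[1],h[0]-t[0])); a=np.array([np.cos(np.radians(yaw)),np.sin(np.radians(yaw))])
g=h[:2]+4*a; to(g[0],g[1],60,yaw); to(g[0],g[1],27,yaw)
```

```text
[[488.9 493.4  40. ]
 [523.9 479.8  40. ]
 [508.8 439.2  40. ]
 [473.4 452.1  40. ]] [498.8 466.1  40. ]
tip [454.9 346.2  22. ] 127.669932707083 yaw 69.90353190482581
69.40910375137234 69.56820187022188
to (np.float64(500.1359296594869), np.float64(469.89393611183823), 60, np.float64(69.90353190482581)) -> row [ 4.5 -0.5 14.9] turn -0.022
to (np.float64(500.1359296594869), np.float64(469.89393611183823), 27, np.float64(69.90353190482581)) -> row [ 4.6 -0.5 18.2] turn -0.022
```

```bash
python3 -m crank '[[4.5,-0.5,5,-0.015,8],[4.5,-0.5,10,-0.015,8],[4.5,-0.5,14,-0.015,8],[4.5,-0.5,17,-0.015,8],[4.5,-0.5,18.2,-0.015,8],[4.5,-0.5,18.2,-0.015,6],[4.5,-0.5,18.2,-0.015,3],[4.5,-0.5,18.2,-0.015,3],[4.5,-0.5,18.2,-0.015,3],[4.5,-0.5,18.2,-0.015,3],[4.5,-0.5,18.2,-0.015,3],[4.5,-0.5,18.2,-0.015,3]]' 20
python3 -m crank '[[0,0,-1,0,3],[0,0,-2,0,3],[0,0,-4,0,3],[0,0,-6,0,3],[0,0,-9,0,3],[0,0,-12,0,3],[0,0,-14,0,3],[0,0,-14,0,3],[0,0,-14,0,3]]'
python3 - <<'E'
from h import *
import pickle
s=sense(); p,d=snapshot('scene'); cv2.imwrite('pics/s1.png',cv2.resize(p[180:420,130:450,::-1],None,fx=2,fy=2));pickle.dump((s,p,d),open('pics/s1.pkl','wb'))
E
```

```text
time: 3.8
tool_pos: [501.7, 472.2, 32.3]
tcp_rot: [179.8, -0.3, 69.5]
ft_force: [-0.0, -1.3, 8.0]
finger_gap: 39.8
grip_force: 21.5
time: 4.7
tool_pos: [499.6, 471.1, 168.8]
tcp_rot: [180.0, -0.1, 69.6]
ft_force: [-0.7, -0.3, -2.6]
finger_gap: 39.8
grip_force: 20.8
```

View pics/s1.png

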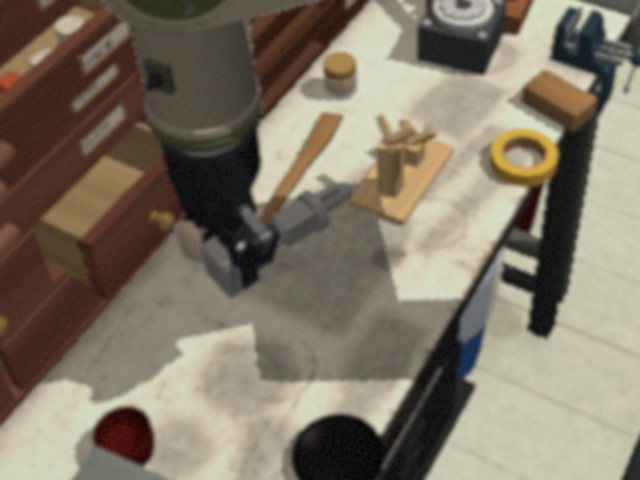

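The key stays level in the grip, so I'll regrip it by the shank. Then the upper saddle can push the head up as the hand comes down.

```bash
python3 -m crank '[[0,0,5,0,3],[0,0,9,0,3],[0,0,12,0,3],[0,0,13.3,0,3],[0,0,13.7,0,3],[0,0,13.7,0,3],[0,0,13.7,0,6],[0,0,13.7,0,8],[0,0,13.7,0,8],[0,0,11,0,8],[0,0,8,0,8],[-3,0,6,0,8],[-6.4,0,6,0,8],[-6.4,0,6,0,8],[-6.4,0,6,0,8]]'
python3 - <<'E'
from h import *
import pickle
np.set_printoptions(precision=1,suppress=True)
s=sense(); p,d=snapshot('wrist'); cv2.imwrite('pics/w2.png',p[...,::-1]);pickle.dump((s,p,d),open('pics/w2.pkl','wb'))
E
```

```text
time: 6.25
tool_pos: [477.1, 410.5, 108.6]
tcp_rot: [180.0, -0.0, 69.5]
ft_force: [0.5, 0.9, 0.1]
finger_gap: 79.8
grip_force: 0.0
```

View pics/w2.png

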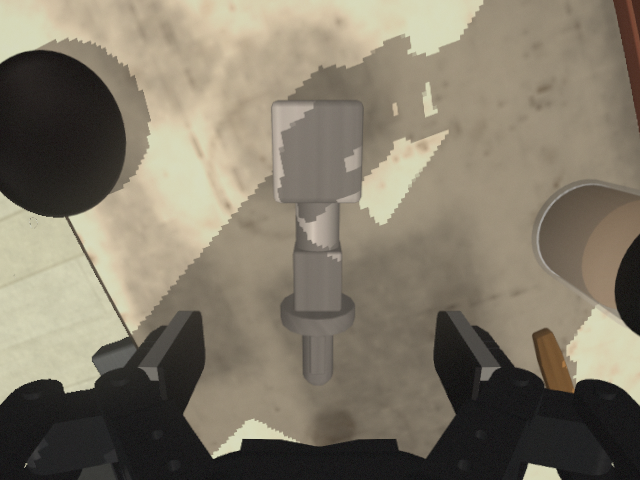

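The key is lying undisturbed. The head spans rows 102–202, the shank rows 251–308 with its centre at column 318, and the tip is at row 383.

Run:
```python
from h import *
import pickle
np.set_printoptions(precision=1,suppress=True)
s,p,d=pickle.load(open('pics/w2.pkl','rb')); cam=campose('wrist',s)
w=np.r_[onplane(cam,[(317,102),(317,202)],40),onplane(cam,[(319,251),(318,308)],32),onplane(cam,[(317,383)],20)]
R=Ro.from_euler('xyz',s['tcp_rot'],degrees=True)
print(w); print(R.inv().apply(w-s['tool_pos']))
to(480,180,150,90)
```

```text
[[503.6 483.6  40. ]
 [488.5 443.2  40. ]
 [480.4 418.9  32. ]
 [469.4 390.9  32. ]
 [450.5 341.9  20. ]]
[[ 77.8  -0.8  68.6]
 [ 34.6  -0.8  68.6]
 [  9.    0.1  76.6]
 [-21.1  -0.3  76.6]
 [-73.6  -0.9  88.5]]
to (480, 180, 150, 90) -> row [-21.6   8.3  -4.2] turn -0.357
```

```bash
python3 -m crank '[[-0.5,0,4,0,8],[-0.5,0,7,0,8],[-0.5,0,7.5,0,8],[-0.5,0,7.5,0,8],[-0.5,0,7.5,0,5],[-0.5,0,7.5,0,2],[-0.5,0,7.5,0,1.5],[-0.5,0,7.5,0,1.5],[-0.5,0,7.5,0,1.5],[-0.5,0,7.5,0,1.5],[-0.5,0,7.5,0,1.5],[-0.5,0,7.5,0,1.5]]' 25
python3 -m crank '[[0,0,-1,0,1.5],[0,0,-3,0,1.5],[0,0,-6,0,1.5],[0,0,-10,0,1.5],[0,0,-14,0,1.5],[0,0,-17,0,1.5],[0,0,-17,0,1.5]]'
python3 -c "
from h import *
to(480,177,200,90)"
```

```text
time: 7.5
tool_pos: [476.0, 406.8, 34.7]
tcp_rot: [179.9, -0.1, 69.5]
ft_force: [-0.6, -0.2, 6.2]
finger_gap: 23.2
grip_force: 26.0
time: 8.2
tool_pos: [477.7, 407.9, 210.1]
tcp_rot: [179.7, -0.5, 69.5]
ft_force: [0.6, 0.4, -1.4]
finger_gap: 23.5
grip_force: 25.0
to (480, 177, 200, 90) -> row [-21.56   8.28   0.88] turn -0.357
```

```bash
python3 -m crank '[[-4,1.5,0,-0.07,1.5],[-8.5,3.2,0.5,-0.14,1.5],[-13,5,0.9,-0.21,1.5],[-17,6.5,0.9,-0.28,1.5],[-20,7.7,0.9,-0.33,1.5],[-21.6,8.3,0.9,-0.357,1.5],[-21.6,8.3,0.9,-0.357,1.5],[-21.6,8.3,0.9,-0.357,1.5]]'
python3 - <<'E'
from h import *
import pickle
np.set_printoptions(precision=1,suppress=True)
s=sense(); p,d=snapshot('wrist'); cv2.imwrite('pics/w3.png',p[...,::-1]);pickle.dump((s,p,d),open('pics/w3.pkl','wb'))
cam=campose('wrist',s); uv=np.stack(np.meshgrid(np.arange(640),np.arange(480)),-1).reshape(-1,2)
P=((ray(cam,uv)*d.reshape(-1,1))@cam[1].T+cam[2]).reshape(480,640,3)
hsv=cv2.cvtColor(p,cv2.COLOR_RGB2HSV)
q=P[(P[...,2]>6)&(P[...,2]<14)&(d>0)&(abs(P[...,0]-480)<60)&(abs(P[...,1]-180)<90)]
print(len(q),q.min(0),q.max(0),np.percentile(q,[1,99],axis=0))
q=P[(P[...,2]>60)&(P[...,2]<110)&(abs(P[...,0]-480)<40)&(abs(P[...,1]-200)<30)]; print('up',len(q),q.min(0) if len(q) else 0,q.max(0) if len(q) else 0)
k=P[(P[...,2]>165)&(P[...,2]<230)&(d>0)&(abs(P[...,0]-480)<25)]; print('key',len(k),k.min(0),k.max(0))
for y in range(90,270,15):
    a=k[abs(k[:,1]-y)<3]
    if len(a): print(y,len(a),a[:,2].max(),a[:,0].min(),a[:,0].max())
to(480,177,130,90)
E
```

```text
time: 9.0
tool_pos: [477.1, 174.7, 193.3]
tcp_rot: [-179.9, -0.0, 89.9]
ft_force: [-0.3, 1.2, -2.2]
finger_gap: 23.7
grip_force: 25.1
1205 [447.8 115.8   6.5] [517.9 160.1  12.4] [[448.  116.4   7.4]
 [517.5 159.8  11.7]]
up 0 0 0
key 46969 [455.  125.1 169.2] [505.  257.4 230. ]
135 123 195.0445745727966 469.4237540181436 484.93521081483755
150 1252 200.12949502272375 460.62008407176666 493.41901562631074
165 1534 225.20478159493132 463.1094059323623 491.0665124175119
180 2936 228.96654096945213 455.01874228968626 504.9902784083656
195 1119 191.1530779697904 465.9331188781775 487.3316607053986
210 742 197.76771697937306 459.52805339764353 493.62498302742813
225 3079 200.9913507096635 456.6455162518333 496.7575796662319
240 3424 200.7518219233081 456.6863802736284 496.76538542734403
255 3040 200.78938591893473 456.5957979093661 496.46107944413654
to (480, 177, 130, 90) -> row [0.2 0.3 6.4] turn -0.001
```

View pics/w3.png

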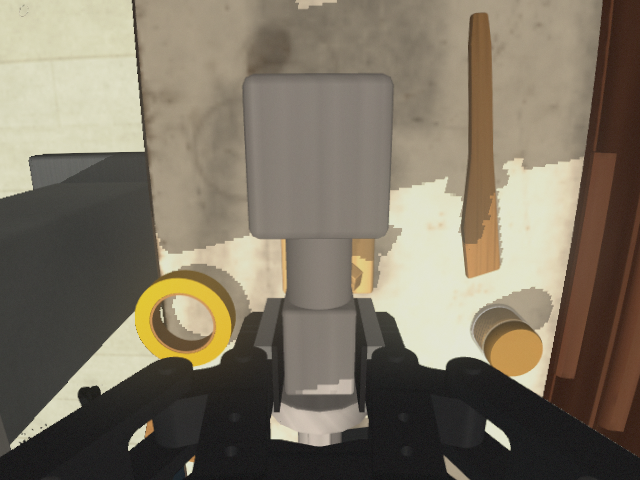

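The wrist view shows the key level in the grip at x=477. The rest base behind it spans x 448–518, so its centre is 483. I'll shift 5.5 mm sideways and come down.

```bash
python3 -m crank '[[0.3,0.55,2,0,1.5],[0.4,0.55,4,0,1.5],[0.4,0.55,6,0,1.5],[0.4,0.55,6.8,0,1.5],[0.4,0.55,6.8,0,1.5]]'
python3 -m crank '[[0,0,0.4,0,1.5],[0,0,0.8,0,1.5],[0,0,1.2,0,1.5],[0,0,1.2,0,1.5]]'
```

```text
time: 9.55
tool_pos: [481.8, 179.4, 124.6]
tcp_rot: [-179.8, 0.0, 90.1]
ft_force: [0.8, 0.9, -2.1]
finger_gap: 23.2
grip_force: 25.0
time: 9.95
tool_pos: [484.0, 178.8, 116.0]
tcp_rot: [179.9, 0.0, 90.0]
ft_force: [-4.4, -3.2, 6.7]
finger_gap: 23.5
grip_force: 27.1
```

```bash
python3 -m crank '[[-0.1,0,0.5,0,1.5],[-0.2,0,1.0,0,1.5],[-0.3,0,1.5,0,1.5],[-0.3,0,1.5,0,1.5]]'
python3 -c "
from h import *
print(snapshot('scene')[1].shape);s=sense();print(s['tool_pos'],s['ft_force'],s['wrist_torque'])"
```

```text
time: 10.35
tool_pos: [483.2, 175.6, 100.3]
tcp_rot: [180.0, 0.0, 90.0]
ft_force: [-5.1, -3.6, 4.4]
finger_gap: 23.6
grip_force: 30.7
(480, 640)
[483.16012188 175.5999533  100.32515025] [-4.79864993 -3.50692122  4.92213435] [-0.35781638  0.88587194  0.12569823]
```

```bash
cat >> h.py <<'E'
def cloud(name):
    s=sense(); p,d=snapshot(name); cam=campose(name,s)
    uv=np.stack(np.meshgrid(np.arange(640),np.arange(480)),-1).reshape(-1,2)
    P=((ray(cam,uv)*d.reshape(-1,1))@cam[1].T+cam[2]).reshape(480,640,3); P[d<=0]=np.nan
    return s,p,d,P
def prof(P,x,y0,y1,st=8):
    for y in range(y0,y1,st):
        a=P[(abs(P[...,0]-x)<6)&(abs(P[...,1]-y)<2)&(P[...,2]<220)]
        if len(a): b=a[:,2]; print(y,len(a),round(np.percentile(b,90),1),end=' | ')
    print()
E
python3 -c "
from h import *
s,p,d,P=cloud('wrist'); prof(P,483,150,290)"
```

```text
150 291 98.1 | 158 192 94.5 | 166 243 98.9 | 174 272 103.3 | 182 423 107.3 | 190 368 110.9 | 198 4 114.3 | 206 615 130.6 | 214 760 135.0 | 222 928 139.6 | 230 1202 144.1 | 238 1564 148.0 | 246 1428 141.1 | 254 913 126.6 | 270 44 1.1 | 278 219 1.1 | 286 219 1.1 |
```

The tilt is now about 29°, so the pivoting works. I'll keep going down.

```bash
python3 -m crank '[[-0.05,0,0.4,0,1.5],[-0.1,0,0.8,0,1.5],[-0.1,0,0.8,0,1.5]]'
python3 -c "
from h import *
s,p,d,P=cloud('wrist'); prof(P,483,150,290);print(s['tool_pos'],s['ft_force'])"
```

```text
time: 10.75
tool_pos: [483.2, 174.8, 92.4]
tcp_rot: [-180.0, 0.0, 90.0]
ft_force: [-6.2, -2.8, 5.4]
finger_gap: 23.5
grip_force: 32.8
150 260 86.4 | 158 124 84.8 | 166 162 91.6 | 174 196 98.6 | 182 285 146.0 | 198 430 130.2 | 206 595 137.6 | 214 818 144.5 | 222 1217 151.6 | 230 2548 152.8 | 238 1982 144.1 | 246 1453 134.8 | 254 20 124.6 | 262 166 1.2 | 270 230 1.2 | 278 234 1.2 | 286 243 1.1 | 
[483.15176372 174.79972181  92.38062235] [-6.2097868  -2.7874457   5.42752746]
```

```bash
python3 -m crank '[[-0.1,0,0.3,0,1.5],[-0.4,0,0.6,0,1.5],[-0.5,0,0.7,0,1.5],[-0.5,0,0.7,0,1.5]]'
python3 -c "
from h import *
s,p,d,P=cloud('wrist'); prof(P,483,190,262,6);print(s['tool_pos'],s['ft_force'])"
```

```text
time: 11.2
tool_pos: [483.2, 169.8, 85.6]
tcp_rot: [180.0, 0.0, 90.0]
ft_force: [-6.7, -2.4, 7.5]
finger_gap: 23.2
grip_force: 33.7
190 297 124.4 | 196 439 130.3 | 202 561 136.3 | 208 785 142.1 | 214 1063 148.0 | 220 2585 149.8 | 226 2507 144.9 | 232 2041 138.8 | 238 1724 132.8 | 244 1169 126.6 | 256 245 1.0 | 
[483.24554802 169.77803196  85.59943769] [-6.73454889 -2.44990833  7.45681678]
```

The tilt is 45° and the head corner is at (217,150), exactly where it should be. Releasing.

```bash
python3 -m crank '[[0,0,0,0,2.6],[0,0,0,0,3],[0,0,0,0,4],[0,0,0,0,6],[0,0,0,0,7.5],[0,0,0,0,7.5],[0,0,-3,0,7.5],[0,0,-7,0,7.5],[0,0,-10,0,7.5],[0,0,-10,0,7.5]]'
python3 -c "
from h import *
s,p,d,P=cloud('wrist'); cv2.imwrite('pics/w4.png',p[...,::-1]); prof(P,483,120,262,6);print(s['tool_pos'],s['ft_force'])
q=P[(P[...,2]>110)&(P[...,2]<160)&(P[...,1]>195)]; print(q.min(0),q.max(0),len(q))
s,p,d,P=cloud('top'); prof(P,483,120,262,6)
"
```

```text
time: 12.25
tool_pos: [486.2, 170.6, 189.9]
tcp_rot: [179.5, -0.1, 90.0]
ft_force: [0.2, 0.0, 0.7]
finger_gap: 75.1
grip_force: 0.0
120 2 37.3 | 126 41 55.6 | 132 30 61.0 | 138 49 72.9 | 144 148 75.7 | 150 89 74.2 | 156 86 79.8 | 162 94 86.0 | 168 105 91.8 | 174 117 96.0 | 180 51 100.3 | 186 104 121.2 | 192 169 127.0 | 198 195 133.2 | 204 223 139.1 | 210 246 144.9 | 216 340 147.4 | 222 336 143.2 | 228 310 137.3 | 234 291 131.1 | 240 259 125.1 | 246 108 8.7 | 252 106 1.3 | 258 102 1.4 | 
[486.19464952 170.63579078 189.93826512] [0.23964592 0.02463704 0.65029004]
[462.34620011 195.01245798 118.8655901 ] [502.54006561 242.02212099 148.68308407] 10449
```

The key is seated at 45°, a few mm down against the stop. Now I'll grip it by the head.

```bash
python3 -c "
from h import *
s=sense();print(s['tool_pos'],s['qd']);to(482.5,212,119,90)"
```

```text
[483.75050836 170.00648957 185.09152834] [ 0.00701953  1.5361549   2.24185565 -0.01852525 -0.25570913 -0.03852494]
to (482.5, 212, 119, 90) -> row [ 4.2  -0.14  6.61] turn -0.0
```

```bash
python3 -m crank '[[2.5,-0.1,0,0,7.5],[4.2,-0.1,1,0,7.5],[4.2,-0.1,4,0,7.5],[4.2,-0.1,6,0,7.5],[4.2,-0.1,6.6,0,7.5],[4.2,-0.1,6.6,0,5],[4.2,-0.1,6.6,0,3],[4.2,-0.1,6.6,0,3],[4.2,-0.1,6.6,0,3],[4.2,-0.1,6.6,0,3],[4.2,-0.1,6.6,0,3]]' 20
python3 -m crank '[[0,0,-1,0,3],[0,0,-3,0,3],[0,0,-5,0,3],[0,0,-8,0,3],[0,0,-11,0,3],[0,0,-13,0,3],[0,0,-13,0,3],[0,0,-13,0,3]]'
python3 -c "
from h import *
s,p,d,P=cloud('wrist'); prof(P+np.array([0,0,-100]),483,140,290,6);print(s['tool_pos'],s['ft_force'])"
```

```text
time: 13.45
tool_pos: [482.9, 212.0, 119.3]
tcp_rot: [179.9, -0.0, 90.0]
ft_force: [-1.0, -0.9, 5.8]
finger_gap: 39.5
grip_force: 25.5
time: 14.25
tool_pos: [482.1, 211.9, 248.0]
tcp_rot: [180.0, -0.0, 90.0]
ft_force: [-0.1, -0.6, -3.0]
finger_gap: 39.9
grip_force: 25.0
140 28 103.3 | 146 275 103.7 | 170 57 -88.7 | 176 44 -88.9 | 188 52 152.0 | 194 88 157.7 | 200 159 163.4 | 206 228 169.3 | 212 379 175.2 | 218 1184 175.5 | 224 2273 209.3 | 230 923 163.8 | 236 847 157.7 | 242 471 152.0 | 248 69 -98.7 | 254 64 -98.7 | 260 55 -98.8 | 266 69 -98.5 | 272 70 -98.6 | 278 69 -98.8 | 284 70 -99.0 | 
[482.05542764 211.87555292 248.00433993] [-0.14251088 -0.62502521 -3.01961778]
```

The key is still at 45° in the grip. I'll push its tip against the block's upright +y face to swing it to vertical.

```bash
python3 -c "
from h import *
to(501.5,91,240,98);to(501.5,91,131,98)"
python3 -m crank '[[-4,0.6,0.5,-0.04,3],[-8,1.2,0.7,-0.1,3],[-11,1.8,0.8,-0.14,3],[-12.1,1.9,0.8,-0.14,3],[-12.1,1.9,0.8,-0.14,3],[-12.1,1.9,4,-0.14,3],[-12.1,1.9,8,-0.14,3],[-12.1,1.9,11,-0.14,3],[-12.1,1.9,11.7,-0.14,3],[-12.1,1.9,11.7,-0.14,3],[-12.1,1.9,11.7,-0.14,3]]'
python3 -c "
from h import *
to(501.5,91,131,98);
s,p,d,P=cloud('wrist'); P=P-s['tool_pos'];a=np.radians(s['tcp_rot'][2]);h=P[...,0]*np.cos(a)+P[...,1]*np.sin(a);l=P[...,0]*np.sin(a)-P[...,1]*np.cos(a);prof(np.stack([l,h,P[...,2]],-1),0,-30,50,5);print(s['ft_force'])"
```

```text
to (501.5, 91, 240, 98) -> row [-12.07   2.     0.69] turn -0.14
to (501.5, 91, 131, 98) -> row [-12.06   2.02  11.59] turn -0.14
time: 15.4
tool_pos: [502.1, 91.6, 132.9]
tcp_rot: [179.9, -0.0, 98.1]
ft_force: [-0.2, 0.0, -1.8]
finger_gap: 39.4
grip_force: 22.9
to (501.5, 91, 131, 98) -> row [-0.05 -0.06  0.19] turn 0.001
-25 34 1.8 | -20 69 7.3 | -15 148 11.5 | -10 202 16.8 | -5 222 21.8 | 0 345 27.3 | 5 1016 27.8 | 10 3374 61.1 | 15 1033 19.2 | 20 950 14.3 | 25 852 9.4 | 30 617 4.8 | 35 134 -121.7 | 40 80 -89.9 | 45 128 -84.9 | 
[-0.15730803  0.02223198 -1.84561369]
```

Still about 45°. Swinging it upright in arc steps.

```bash
python3 -m crank '[[-0.7,0,0,0,3],[-1.4,0,0,0,3],[-2.1,0,-0.6,0,3],[-2.8,0,-1.2,0,3],[-3.5,0,-1.7,0,3],[-4.2,0,-2.1,0,3],[-4.2,0,-2.1,0,3]]'
python3 -c "
from h import *
s,p,d,P=cloud('wrist'); P=P-s['tool_pos'];a=np.radians(s['tcp_rot'][2]);h=P[...,0]*np.cos(a)+P[...,1]*np.sin(a);l=P[...,0]*np.sin(a)-P[...,1]*np.cos(a);prof(np.stack([l,h,P[...,2]],-1),0,-30,50,5);print(s['ft_force'])"
```

```text
time: 16.15
tool_pos: [507.7, 48.3, 153.4]
tcp_rot: [179.9, 0.0, 98.0]
ft_force: [1.2, 0.8, -1.7]
finger_gap: 39.7
grip_force: 23.0
-25 85 -152.1 | -20 95 -152.3 | -15 97 -152.0 | -10 95 -152.2 | -5 197 27.0 | 0 869 27.8 | 5 931 25.4 | 10 3220 61.2 | 15 900 19.5 | 20 871 16.6 | 25 851 13.7 | 30 676 11.0 | 35 114 -152.1 | 40 116 -152.2 | 45 118 -152.0 | 
[ 1.17148998  0.75696424 -1.74995823]
```

It's at 29.5° and turning as predicted. Finishing the swing.

```bash
python3 -m crank '[[-0.7,0,-0.3,0,3],[-1.4,0,-0.6,0,3],[-2.1,0,-0.8,0,3],[-2.8,0,-0.9,0,3],[-3.5,0,-1,0,3],[-4.2,0,-1.1,0,3],[-4.9,0,-1.1,0,3],[-5.5,0,-1.1,0,3],[-6,0,-1.1,0,3],[-6,0,-1.1,0,3]]'
python3 -c "
from h import *
s,p,d,P=cloud('wrist'); P=P-s['tool_pos'];a=np.radians(s['tcp_rot'][2]);h=P[...,0]*np.cos(a)+P[...,1]*np.sin(a);l=P[...,0]*np.sin(a)-P[...,1]*np.cos(a);prof(np.stack([l,h,P[...,2]],-1),0,-30,50,5);print(s['ft_force'])"
```

```text
time: 17.2
tool_pos: [516.2, -11.3, 165.1]
tcp_rot: [179.9, 0.1, 98.0]
ft_force: [-4.2, 1.3, 11.1]
finger_gap: 40.0
grip_force: 24.9
-10 427 26.4 | -5 545 26.5 | 0 591 26.5 | 5 615 26.4 | 10 3056 61.2 | 15 777 26.3 | 20 1036 26.2 | 25 2953 25.2 | 30 106 -164.2 | 35 109 -163.9 | 40 111 -164.0 | 45 115 -163.7 | 
[-4.21365713  1.28588534 11.13919168]
```

It's vertical, with the feather key just resting on the block's edge. Lifting, then measuring the axis in the tool frame.

```bash
python3 -m crank '[[0.3,0,-1,0,3],[0.3,0,-3,0,3],[0.3,0,-5,0,3],[0.3,0,-6,0,3],[0.3,0,-6,0,3],[0.3,0,-6,0,3]]'
cat >> h.py <<'E'
def headpos():
    s,p,d,P=cloud('wrist'); R=Ro.from_euler('xyz',s['tcp_rot'],degrees=True)
    Q=(P.reshape(-1,3)-s['tool_pos'])@R.as_matrix()
    q=Q[(abs(Q[:,0]-5)<32)&(abs(Q[:,1])<17)&(Q[:,2]<-15)&(Q[:,2]>-40)]
    zz=np.median(q[:,2]); q=q[abs(q[:,2]-zz)<3]
    A=np.c_[q[:,:2],np.ones(len(q))]; co=np.linalg.lstsq(A,q[:,2],rcond=None)[0]
    lo,hi=np.percentile(q[:,0],[.5,99.5]); print('end face tool x range',lo,hi,'y',np.percentile(q[:,1],[1,99]),'z',zz,'slopes deg',np.degrees(np.arctan(co[:2])))
    ax=(lo+hi)/2; print('axis world at tool x',ax, R.apply([ax,0,0])+s['tool_pos'],s['tool_pos'],s['tcp_rot'],s['ft_force']); return s,p,d,P,ax
E
python3 -c "
from h import *
s,p,d,P,ax=headpos(); cv2.imwrite('pics/w5.png',p[...,::-1])"
```

```text
time: 17.85
tool_pos: [514.7, -7.3, 222.6]
tcp_rot: [-180.0, 0.0, 98.0]
ft_force: [0.7, -0.8, -3.6]
finger_gap: 39.9
grip_force: 23.2
end face tool x range -11.79730187054106 26.938155488586577 y [-16.66072035  16.66027369] z -25.528492824741686 slopes deg [1.51672112 0.22747233]
axis world at tool x 7.570426809022758 [5.13687123e+02 1.76306365e-01 2.22614164e+02] [514.74286967  -7.3201435  222.61488964] [-1.79964618e+02  5.49262156e-03  9.80164083e+01] [ 0.71175586 -0.7534183  -3.56886987]
```

View pics/w5.png

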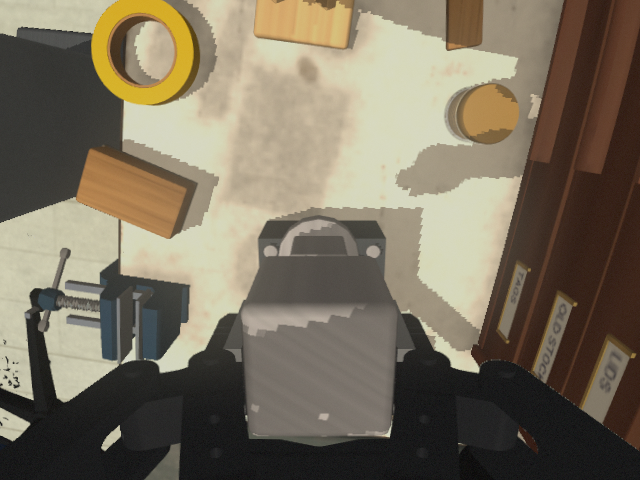

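The picture shows the head's end face centred at column 319 and the two +y block holes at (270,252) and (374,251). I'll cross-check the bore position against those holes.

Run:
```python
from h import *
np.set_printoptions(precision=1,suppress=True)
s,p,d,P,ax=headpos(); cam=campose('wrist',s)
g=cv2.cvtColor(p,cv2.COLOR_RGB2GRAY)
for u,v in((270,252),(374,251)):
    w=g[v-12:v+12,u-12:u+12]; m=w>w.max()-40; y,x=np.nonzero(m); print(onplane(cam,[(u-12+x.mean(),v-12+y.mean())],55),onplane(cam,[(u,v)],55))
t=np.load('pics/top0.npz')['p']; cam=campose('top')
# collar by Hough on upscaled crop
c=cv2.resize(cv2.cvtColor(t[215:280,405:470],cv2.COLOR_RGB2GRAY),None,fx=6,fy=6,interpolation=2)
h=cv2.HoughCircles(c,cv2.HOUGH_GRADIENT,1.5,200,param1=80,param2=30,minRadius=90,maxRadius=135); print(h)
if h is not None:
    u,v,r=h[0,0]; print(onplane(cam,[(405+u/6-.4,215+v/6-.4)],66))
```

```text
end face tool x range -11.753301836077052 26.883409266233055 y [-16.7  16.6] z -25.53544390781057 slopes deg [1.5 0.3]
axis world at tool x 7.565053715078002 [513.3   0.2 222.1] [514.4  -7.2 222.1] [-179.9   -0.    98. ] [ 1.3  0.4 -1.4]
[[482.2 -31.8  55. ]] [[482.4 -31.9  55. ]]
[[554.9 -21.3  55. ]] [[555.  -20.8  55. ]]
[[[191.2 186.8 102.2]]]
[[521.4 -61.6  66. ]]
```

```bash
python3 -c "
from h import *
to(527.5,-65.2,205,143.7)"
```

```text
to (527.5, -65.2, 205, 143.7) -> row [-5.93  0.51  1.68] turn -0.797
```

```bash
python3 -m crank '[[-2,0.2,0,-0.14,3],[-4,0.4,0,-0.28,3],[-5.9,0.5,0,-0.42,3],[-5.9,0.5,0.5,-0.56,3],[-5.9,0.5,1,-0.7,3],[-5.9,0.5,1.7,-0.797,3],[-5.9,0.5,1.7,-0.797,3],[-5.9,0.5,1.7,-0.797,3],[-5.9,0.5,1.7,-0.797,3]]'
python3 -c "
from h import *
headpos(); to(527.5,-65.2,205,143.7)"
```

```text
time: 18.85
tool_pos: [528.1, -64.9, 206.3]
tcp_rot: [-180.0, -0.0, 143.6]
ft_force: [-0.1, -0.4, -2.5]
finger_gap: 40.0
grip_force: 23.1
end face tool x range -11.270916619262664 27.397116391661253 y [-16.65972806  16.61680959] z -25.447587819188396 slopes deg [1.64449243 0.24236655]
axis world at tool x 8.063099886199295 [521.64866818 -60.06535845 206.26123666] [528.1347664  -64.85535932 206.26004025] [-1.79995588e+02 -8.50156344e-03  1.43554033e+02] [-0.06588709 -0.39397104 -2.46078311]
to (527.5, -65.2, 205, 143.7) -> row [ 0.04 -0.07  0.15] turn -0.002
```

Now lower it with light steps.

```bash
python3 -m crank '[[0,0,0.5,0,3],[0,0,1,0,3],[0,0,1.4,0,3],[0,0,1.8,0,3],[0,0,1.8,0,3],[0,0,1.8,0,3]]'
```

```text
time: 19.5
tool_pos: [528.1, -64.9, 188.1]
tcp_rot: [-180.0, -0.0, 143.7]
ft_force: [0.3, 0.3, -1.3]
finger_gap: 39.6
grip_force: 23.1
```

```bash
python3 -m crank '[[0,0,0.4,0,3],[0,0,0.7,0,3],[0,0,1.0,0,3],[0,0,1.0,0,3]]'; python3 -m crank '[[0,0,0.4,0,3],[0,0,0.7,0,3],[0,0,0.7,0,3]]'
```

```text
time: 19.9
tool_pos: [527.9, -64.8, 177.6]
tcp_rot: [-180.0, -0.0, 143.7]
ft_force: [-0.1, 1.1, -1.9]
finger_gap: 39.9
grip_force: 23.1
time: 20.2
tool_pos: [527.9, -64.8, 170.6]
tcp_rot: [-180.0, -0.0, 143.7]
ft_force: [0.4, 0.7, -2.3]
finger_gap: 39.8
grip_force: 23.1
```

It's 23 mm deep with no resistance, so the feather key is in the keyway. Going down the rest of the way.

```bash
python3 -m crank '[[0,0,0.4,0,3],[0,0,0.8,0,3],[0,0,1.2,0,3],[0,0,1.5,0,3],[0,0,1.6,0,3],[0,0,1.6,0,3],[0,0,1.6,0,3]]'; python3 -c "
from h import *
headpos()"
```

```text
time: 20.9
tool_pos: [528.3, -65.0, 155.7]
tcp_rot: [180.0, 0.0, 143.7]
ft_force: [-1.2, 0.2, 3.3]
finger_gap: 39.9
grip_force: 23.6
end face tool x range -11.4447884019199 27.32154535552311 y [-16.65397095  16.63523559] z -25.49598733555184 slopes deg [1.40425652 0.21456904]
axis world at tool x 7.938378476801605 [521.93608889 -60.28767493 155.72152557] [528.33263453 -64.98895576 155.72542952] [1.79995091e+02 2.81770104e-02 1.43685162e+02] [-1.23967715  0.22768374  3.31259558]
```

It's fully home with the tip at about 31 mm. Now I'll firm up the grip and turn clockwise around the bore axis, which is about 6 mm along tool x.

```bash
python3 -m crank '[[0,0,0,0,3],[0,0,0,0,3],[0,0,0,0,3],[0,-0.07,0,0.12,3],[0.02,-0.14,0,0.24,3],[0.04,-0.21,0,0.36,3],[0.07,-0.28,0,0.48,3],[0.1,-0.34,0,0.6,3],[0.1,-0.34,0,0.6,3]]' 70
python3 -c "
from h import *
s=headpos()[0];print(s['wrist_torque'])"
```

```text
time: 21.85
tool_pos: [527.5, -66.3, 156.0]
tcp_rot: [179.7, 0.0, 109.1]
ft_force: [7.1, 4.4, -2.1]
finger_gap: 39.2
grip_force: 70.7
end face tool x range -11.623117955454244 27.055282381326222 y [-16.67512059  16.64262095] z -25.37464215342677 slopes deg [1.52163733 0.09627173]
axis world at tool x 7.716082212935989 [524.9983376  -59.05450494 155.97208929] [527.52059071 -66.34670088 155.97859309] [1.79680509e+02 4.82939799e-02 1.09079679e+02] [ 7.05176592  4.39435361 -2.06052006]
[ 0.84410257 -1.95443844  0.02671469]
```

```bash
python3 -m crank '[[0,-0.07,0,0.12,3],[0.02,-0.14,0,0.24,3],[0.03,-0.17,0,0.3,3],[0.03,-0.17,0,0.3,3]]'
python3 -c "
from h import *
s=sense();print(s['wrist_torque'])
s,p,d,P=cloud('top')
q=P[(P[...,2]>60)&(P[...,2]<75)]; r=np.hypot(q[:,0]-523,q[:,1]+62); q=q[(r>60)&(r<135)]; print(len(q),np.degrees(np.arctan2(np.median(q[:,1])+62,np.median(q[:,0])-523)))"
```

```text
time: 22.3
tool_pos: [525.8, -67.1, 156.0]
tcp_rot: [179.7, 0.0, 92.0]
ft_force: [9.1, 1.4, -3.8]
finger_gap: 39.1
grip_force: 70.9
[ 0.28699801 -2.00541034  0.14460359]
0 nan
  return _methods._mean(a, axis=axis, dtype=dtype,
  ret = ret.dtype.type(ret / rcount)
```

```bash
python3 -m crank '[[0,-0.03,0,0.05,3],[0,-0.05,0,0.09,3],[0,-0.05,0,0.09,3],[0,-0.05,0,0.09,3]]'
python3 -c "
from h import *
s=sense();print(s['wrist_torque'])
s,p,d,P=cloud('scene')
r=np.hypot(P[...,0]-523,P[...,1]+62); q=P[(P[...,2]>57)&(P[...,2]<75)&(r>60)&(r<135)]; print(len(q),np.degrees(np.arctan2(q[:,1]+62,q[:,0]-523))[::max(1,len(q)//12)])"
```

```text
time: 22.75
tool_pos: [525.3, -67.3, 156.0]
tcp_rot: [179.7, -0.0, 87.0]
ft_force: [8.4, 0.3, -3.6]
finger_gap: 39.2
grip_force: 70.9
[ 0.17832808 -1.964902    0.16298302]
162 [ -48.44579797  -81.64635884  -76.26460859  -97.41682209  -80.16644023
 -100.38645714 -155.73435084 -159.78873977 -162.8619082  -165.57696275
 -167.3395141  -170.89352676 -175.48851124]
```

```bash
python3 -m crank '[[0,-0.03,0,0.05,3],[0,-0.05,0,0.09,3],[0,-0.05,0,0.09,3],[0,-0.05,0,0.09,3]]'
python3 -c "
from h import *
s=sense();print(s['wrist_torque']);print(headpos()[0]['time'])
"
```

```text
time: 23.2
tool_pos: [524.7, -67.4, 155.9]
tcp_rot: [179.7, -0.0, 81.8]
ft_force: [8.4, 0.4, -2.4]
finger_gap: 39.5
grip_force: 70.9
[ 1.32274107e-03 -1.87594171e+00  1.73472797e-01]
end face tool x range -11.720180731313459 26.862565949216123 y [-16.66116395  16.67073847] z -25.397362956897695 slopes deg [1.53878158 0.08324911]
axis world at tool x 7.571192608951332 [525.77252045 -59.88252237 155.9417625 ] [524.69415196 -67.37652478 155.93913554] [ 1.79702752e+02 -1.98797383e-02  8.18114882e+01] [ 8.4165113   0.44511412 -2.41378499]
23.2
```

```bash
python3 -m crank '[[0,-0.03,0,0.05,3],[0,-0.05,0,0.1,3],[0,-0.05,0,0.1,3],[0,-0.05,0,0.1,3]]'
python3 -c "
from h import *
s=sense();print(s['wrist_torque']);headpos()
"
```

```text
time: 23.65
tool_pos: [524.6, -66.8, 155.9]
tcp_rot: [179.7, -0.1, 76.2]
ft_force: [9.4, 1.6, -3.7]
finger_gap: 39.0
grip_force: 70.8
[ 0.2907633  -2.14057132  0.8885688 ]
end face tool x range -11.821008027776497 26.813859443149607 y [-16.62154162  16.6589065 ] z -25.418531128484407 slopes deg [1.43703609 0.10630141]
axis world at tool x 7.496425707686555 [526.36083498 -59.55895552 155.95769107] [524.56671943 -66.83751436 155.94633434] [ 1.79669694e+02 -8.68004363e-02  7.61530156e+01] [ 9.36220338  1.61051466 -3.66120309]
```

The torque jumped to 0.9 N m, so the arm is at its stop. Easing off, releasing and lifting clear.

```bash
python3 -m crank '[[0,0,0,-0.04,3],[0,0,0,-0.04,4.2],[0,0,0,-0.04,5],[0,0,0,-0.04,6.5],[0,0,0,-0.04,8],[0,0,0,-0.04,8],[0,0,-2,-0.04,8],[0,0,-5,-0.04,8],[0,0,-9,-0.04,8],[0,0,-13,-0.04,8],[4,0,-16,-0.04,8],[6,0,-16,-0.04,8],[6,0,-16,-0.04,8],[6,0,-16,-0.04,8]]'
python3 - <<'E'
from h import *
np.set_printoptions(precision=1,suppress=True)
s,p,d,P=cloud('top'); print(s['tool_pos'],s['ft_force'])
q=P[(P[...,2]>170)&(P[...,2]<190)&(np.hypot(P[...,0]-523,P[...,1]+62)<40)]; print('top head',len(q),np.median(q,0) if len(q) else '')
s,p,d,P=cloud('wrist'); cv2.imwrite('pics/w6.png',p[...,::-1])
r=np.hypot(P[...,0]-523,P[...,1]+62)
q=P[(P[...,2]>170)&(P[...,2]<192)&(r<40)]; print('head',len(q),q.mean(0),q.min(0),q.max(0))
co=np.linalg.lstsq(np.c_[q[:,:2]-q[:,:2].mean(0),np.ones(len(q))],q[:,2],rcond=None)[0];print('tilt',np.degrees(co[:2]))
a=P[(P[...,2]>60)&(P[...,2]<73)&(r>70)&(r<128)]; print('arm',len(a),np.percentile(np.degrees(np.arctan2(a[:,1]+62,a[:,0]-523)),[5,25,50,75,95]) if len(a) else '')
E
```

```text
time: 25.1
tool_pos: [536.3, -8.9, 314.8]
tcp_rot: [-179.9, 0.0, 78.4]
ft_force: [-0.4, 0.0, -0.2]
finger_gap: 80.5
grip_force: 0.0
[536.3  -8.9 314.8] [-0.4  0.  -0.2]
top head 0 
head 3544 [526.5 -58.2 180.6] [504.2 -82.6 170. ] [548.1 -38.6 183.7]
tilt [-0.7 -4. ]
arm 1298 [-167.5  -87.2  -82.4  -78.   -74.4]
```

Run:
```python
from h import *
np.set_printoptions(precision=2,suppress=True)
s,p,d,P=cloud('wrist')
r=np.hypot(P[...,0]-525,P[...,1]+59)
q=P[(P[...,2]>177)&(P[...,2]<186)&(r<17)]; m=q.mean(0)
co=np.linalg.lstsq(np.c_[q[:,:2]-m[:2],np.ones(len(q))],q[:,2],rcond=None)[0];print(len(q),m,'tilt',np.degrees(co[:2]))
q=P[(P[...,2]>177)&(P[...,2]<186)&(r<40)];print(q.min(0),q.max(0),(q.min(0)+q.max(0))/2)
t=P[(abs(P[...,2])<4)];tt=t[(t[:,0]>400)&(t[:,0]<600)&(t[:,1]>0)];co=np.linalg.lstsq(np.c_[tt[:,:2],np.ones(len(tt))],tt[:,2],rcond=None)[0];print('table tilt',np.degrees(co[:2]),np.median(tt[:,2]))
```

```text
1960 [525.12 -58.71 181.35] tilt [-0.12 -0.33]
[504.54 -82.35 177.02] [548.   -38.8  183.68] [526.27 -60.58 180.35]
table tilt [-0.03 -0.01] 0.3018404238947312
```

```bash
python3 -c "
from bench import hand_in; print(hand_in())"
```

```text
the job is handed in; nothing more can be done
None
```

I laid the key in the rest and let go, then took it by the head and dropped it fully home in the hub. I turned it clockwise until the clamp hit its stop over the whetstone, let go and handed in at about 25 s. By my last camera check the key tilts about 0.3° and the arm is at about -82°, its stop. The hand-in gave no verdict, and I didn't re-measure the whetstone or the loose things at the end.

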